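# Clamp the test card and hold the clip open over it

## Task

Wind the red-handled crank of the small blue bench clamp until its rubber-faced jaw presses firmly on the grey foot of the standing test card. Then squeeze the orange spring clip wide open, lift it off its rack and hold it gaping astride the middle of the card's top edge, its jaws hanging well down either side without touching the card, so that a colleague can slip a label in. Finish there, still squeezing and holding the clip; leave the vials and the cup where they are.

Things in the scene. Friction and masses are not known exactly. Their poses are not given: they have to be found in the camera images.
- vise: Blue quick-acting bench clamp fixed to the table, 80 x 103 mm, 62 mm high, crank at its -y end. Origin on the table; z up. The jaws close along its y axis: fixed jaw at +y (inner face at y = +17 mm), moving jaw opposite. Bed top at z = 20 mm, jaw tops at z = 60 mm.
- crank_hub (a point): Point on the crank's axis (which runs along the clamp's y), beside the middle of the red handle; 96 mm from the clamp's origin towards -y, 45 mm above the table. Does not turn with the crank. The handle's middle is at hub + 40 mm x (sin a along the clamp's x, cos a along z), with a = crank - 1.745 rad.
- crank_knob (a point): Middle of the red crank handle, a freely spinning cylinder 16 mm in diameter and 40 mm long, lying level along the clamp's y axis; its inner end is 6 mm from the middle of the 10 mm thick crank arm, its outer end is free.
- crank (a joint): Crank angle, rad, 0 to 3.7 (hard stop); starts at 0 to 0.8. At 0 the handle is on the clamp's -x side (nearest the robot), 100 deg from straight up; it grows as the handle goes up and over to +x, closing the jaw 4 mm per rad. The foot is caught at about 2.5; then a spring behind the face presses 16 N per rad more, so 3.2 is firm. Stays where left. Takes 3 to 6 N at the handle.
- card_top (a point): Middle of the top edge of the test card: a white plate 56 mm wide (along its x) and 4 mm thick (along its y), standing upright in a grey foot 56 x 24 x 34 mm that stands loose on the clamp's bed. This point is 100 mm above the foot's underside, so 120 mm above the table. x along the top edge, z up. Clamping shifts the card a few mm towards the fixed jaw and squares it.
- clip_grip (a point): Middle between the spring clip's orange handles, at the height to squeeze. Clip upright, jaws down, nipping the rack's tab. x along the hinge pin, y the squeezing direction, z up. Pin 28 mm below, jaw tips 70 mm below, handle tops 12 mm above. Handles 36 mm wide, spread in a V: 43 mm across their outsides here, 50 mm at the tops; fully squeezed parallel, 26 mm across. 70 g.
- clip_nip (a point): Point midway between the clip's jaw tips, 70 mm below clip_grip and 42 mm below the hinge pin (10 mm diameter, 46 mm long). x along the pin, y across the jaws, z up. Jaws 40 mm wide along x. Fixed to the pin.
- clip_lever (a joint): Turn of each handle and its jaw about the pin (both turn alike), rad: -0.06 shut, 0 as it stands on the 6 mm tab, 0.30 squeezed fully (hard stop, jaw tips 30 mm apart). Each handle takes about 5 N at 0 and 11 N at 0.30.
- rack: Fixed wooden clip rack, 76 x 70 x 14 mm, with an upright aluminium tab 6 mm thick (along its y), 50 mm wide along x, rising to 44 mm above the table, on which the clip is parked. Origin on the table under the tab; z up.
- card: The test card with its foot, 56 x 24 x 100 mm, 160 g; origin under the middle of the foot.
- blue_vial_at (a point): Small clear vial with a blue cap, 26 mm across, 60 mm tall; the point is half-way up. Leave alone.
- green_vial_at (a point): Small white vial with a green cap, 26 mm across, 55 mm tall; the point is half-way up. Leave alone.
- sample_cup_at (a point): White sample cup, 66 mm across, 70 mm tall; the point is half-way up. Leave alone.
- vise_pad: Rubber face of the moving jaw, 60 x 6 x 34 mm, origin at its centre, 40 mm above the table.
Mind the look-alikes: they are no part of the job. Of the things that look like the vise, the smallest one is meant. Leave any pink look-alike of the part that bears clip_grip alone.

How it is judged:
On the way, in this order (a step that is already met when the one before it is completed fails the run):
1. the clamp's rubber face presses on the card's foot with more than 5 N while the clip is still on its rack (contact force between vise_pad and card above 5 N and distance of clip_grip from where it was at the start of the episode below 0.02 m), for 0.2 s.
2. the clip is squeezed open (more than 0.2 rad) and lifted more than 40 mm from where it was parked (value of joint clip_lever above 0.2 rad and distance of clip_grip from where it was at the start of the episode above 0.04 m), for 0.2 s.
At the end, for the whole second after the job is handed in: Pad presses card foot over 5 N, card upright; clip held at rest by the fingers (over 3 N), open over 0.2 rad, jaw tips 8-34 mm below the card's top edge, within 9 mm of its plane and 18 mm of its middle, aligned and upright within 0.25 rad, touching neither card nor clamp (contact force between vise_pad and card above 5 N and angle between card_top's own z axis and vertical below 0.1 rad and value of joint clip_lever above 0.2 rad and contact force between the fingers and clip above 3 N and z of clip_nip in the frame of card_top between -0.034 and -0.008 m and y of clip_nip in the frame of card_top between -0.009 and 0.009 m and x of clip_nip in the frame of card_top between -0.018 and 0.018 m and angle between the x axis of clip_nip and the x axis of card_top, either way round below 0.25 rad and angle between clip_nip's own z axis and vertical below 0.25 rad and contact force between clip and card below 0.3 N and contact force between clip and vise below 0.3 N and linear speed of clip below 0.03 m/s); the arm keeps its last pose, push and grip.
It fails at once if the blue vial was moved more than 30 mm (distance of blue_vial_at from where it was at the start of the episode above 0.03 m).
It fails at once if the green vial was moved more than 30 mm (distance of green_vial_at from where it was at the start of the episode above 0.03 m).
It fails at once if the cup was moved more than 30 mm (distance of sample_cup_at from where it was at the start of the episode above 0.03 m).
It fails at once if the card was struck with the clip or the robot (more than 15 N) (contact force between any of clip, the arm, the fingers and card above 15 N).
It also fails if it takes over 58 s, if anything falls off the work surface, if the arm or the gripper's body presses on something with over 40 N, if the wrist force passes 120 N, or if a joint passes its speed limit or range.

## Robot

A 6-joint arm with a two-finger parallel gripper is mounted at the origin on the work surface. World frame = base frame: x ahead of the robot, y to its left, z up, the work surface at z = 0. Lengths are in m, angles in rad, forces in N, time in s.
With the tool pointing down it reaches from about 0.375 to 0.9 m from the base axis. Payload 3.1 kg.
Tool frame: the origin (TCP) lies on the centre line of the jaws, within the pads' length; the fingertips stand robot.tip_reach ahead of it and the grasp point (between the pads) lies 8 mm behind it (robot.tip_reach is the distance from the TCP to the fingertips, in m); z points along the fingers, y is the line along which they close (so a half turn about z gives the same grasp; the last joint's range is limited). The gripper opens to 87 mm and grips with 3 to 60 N. Pads are 19 mm wide; open, the fingers measure 117 mm over their backs; the gripper's body (75 mm by 190 mm) begins 51 mm behind the grasp point.
Start: joints at [0.952, 0.527, 1.433, -0, 1.181, -0.178], TCP at [0.267, 0.565, 0.234] pointing down, gripper open.
Joint ranges: [-3.08, 3.08], [-0.75, 2.2], [0.22, 2.44], [-1.43, 4.57], [0, 2.65], [-2.85, 2.85]. Speed limits (rad/s): [2.79, 2.79, 3.14, 3.14, 3.14, 3.14].

## Interface

Orientations are given as a unit quaternion [x, y, z, w].
In Python, from rig import robot gives the robot as it stands.
- The arm moves only by the tool jog_arm, never from a script. Its argument "motion" is one flat list of numbers, 7 for each row, row after row: the shift along the tool's x, y, z scaled (see below), then the turn, a rotation vector about the tool's x, y, z scaled (see below), then the gripper's target within -1 to 1 (shut at 1, half-way at 0, fully open at -1). In form: [x, y, z, rx, ry, rz, hand, x, y, z, rx, ry, rz, hand, ...]. A call has 1 to 12 rows; each row shifts and turns the commanded pose from where the row before left it, along the tool's axes as they then stand; what a row does not reach is not made up. The controller multiplies each number of a shift by 4 cm and each number of a turn by 4 degrees. A row lasts 1/8 s, in which the tool goes at most 62.5 mm and 10.7 degrees, less where a joint would pass 70% of its speed; a pose out of reach is approached as far as the arm can. A call with a number of a shift or a turn outside -1 to 1 is refused whole. A call with a gripper value outside its range is refused whole. The fingers move at their own pace and stop on an object; "grip_force" is the grip in N (left out, the last holds). Time passes only in rows, so rows that do not move let the fingers close. It gives the time, the measured TCP pose, the force, the opening and the grip force at its end, in the units of the state.
- robot.get_obs(): the state, without advancing time (a new reading comes with each control period).
- robot.camera(name): name is "scene" or "top"; returns the picture (420x560x3 uint8, blue, green, red); there is no depth.
- robot.calibration(name): a dict with "fx", "fy", "cx", "cy" (pixels), "R" (3x3) and "t" (3): a world point X has camera coordinates R X + t. Camera axes: x right, y down, z forward; pixel columns grow to the right and rows downward; lengths in m; the calibration is good to about 2 mm. A picture is of the moment at which its call begins. calibration takes no time and is no camera call.
- robot.hand_in(): hands the job in; it is judged then, once.
The state is a dict: "time": time; "q": joint angles; "joint_velocities": joint speeds; "joint_torque": joint torques, N m; "position": TCP position; "tool_rot": TCP orientation; "ft_force": force on the tool from outside, world axes, zero at the start; "moment": the same for the moment, N m; "grip_width": finger opening in m; "grip_force": force on a finger pad.
Only numpy, scipy, OpenCV 4.12 (cv2) and the standard library are available. Lean on these libraries where they do the work, as an engineer would, in place of code of your own. Each camera call takes 0.05 s, during which the arm holds its last target. There are 200 camera calls.

## Working session

There is one attempt and no reset: what is moved stays moved. The work goes in short steps, Python scripts to look and compute and a tool call to move; the robot and the scene stay as the last step left them, time stands still between calls to the robot, and variables do not carry over. Pictures are saved under pics/ and viewed, at most 11 in all, crops included, and the job is handed in when it is done.

Besides the shell and the picture viewer there is one more tool, called after "Emit:" as name(argument=value, ...) on one line, values as JSON. jog_arm: Moves the arm, as the interface text tells. Shifts and turns lie within -1 to 1; 1 stands for 4 cm of shift or 4 degrees of turn. Its arguments: {"type":"object","properties":{"motion":{"type":"array","items":{"type":"number"}},"grip_force":{"type":"number"}},"required":["motion"]}

```bash
mkdir -p pics; ls; python3 - <<'E'
from rig import robot
import cv2
print(robot.tip_reach, robot.get_obs())
for n in("scene","top"):
    cv2.imwrite(f"pics/{n}0.png",robot.camera(n)); c=robot.calibration(n); print(n,c)
E
```

```text
pics
0.011 {'time': 0.0, 'q': array([ 9.51507440e-01,  5.28439495e-01,  1.43391214e+00, -8.79039618e-06,
        1.18137068e+00, -1.78465393e-01]), 'joint_velocities': array([-0.00023595, -0.00123094, -0.00054114, -0.00137192,  0.0030319 ,
       -0.00049872]), 'joint_torque': array([ 5.38171607e-04, -4.40034628e+01, -1.76594728e+01,  6.32765167e-02,
        5.83184778e-02, -1.65400597e-04]), 'position': array([0.2662164 , 0.56468569, 0.23258486]), 'tool_rot': array([ 2.18629671e-01,  9.75807324e-01, -9.82816382e-04, -4.09817307e-04]), 'ft_force': array([-0.0804586 , -0.34124374, -0.4172162 ]), 'moment': array([ 0.06472535, -0.02275407, -0.04397254]), 'grip_force': 0.0, 'grip_width': 0.08672221629533948}
scene {'fx': 509.51785220676624, 'fy': 509.51785220676624, 'cx': 274.7927149348639, 'cy': 209.22051838504646, 'R': array([[ 2.44751984e-01,  9.69585400e-01,  7.86220697e-04],
       [ 7.38060636e-01, -1.85782315e-01, -6.48653551e-01],
       [-6.28778947e-01,  1.59339522e-01, -7.61083407e-01]]), 't': array([-0.17849353, -0.3148526 ,  1.39942728])}
top {'fx': 544.7556768100198, 'fy': 544.7556768100198, 'cx': 277.455476069083, 'cy': 206.33122963538747, 'R': array([[-0.02669833, -0.99961713,  0.00726557],
       [-0.9839334 ,  0.02499456, -0.17677763],
       [ 0.17652835, -0.01186851, -0.984224  ]]), 't': array([0.05534594, 0.53581931, 1.31243946])}
```

View pics/scene0.png

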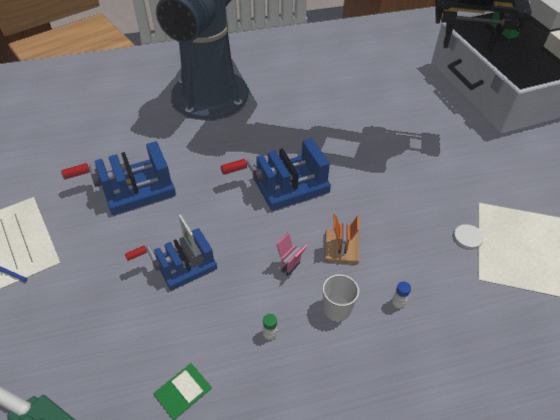

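View pics/top0.png

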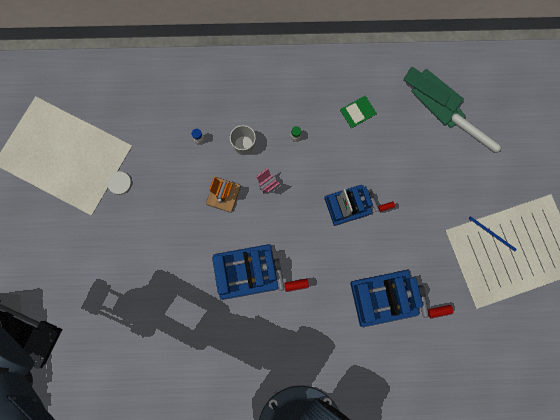

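```bash
python3 - <<'E'
import cv2,numpy as np
t=cv2.imread('pics/top0.png');s=cv2.imread('pics/scene0.png')
def c(im,x,y):
    p=cv2.resize(im[y:y+75,x:x+100],None,fx=4,fy=4,interpolation=cv2.INTER_CUBIC)
    for k in range(0,100,10):
        cv2.putText(p,str(x+k),(k*4,8),0,.3,(0,255,255),1); cv2.line(p,(k*4,0),(k*4,3),(0,255,255))
        if k<75: cv2.putText(p,str(y+k),(0,k*4+4),0,.3,(0,255,255),1)
        for j in range(0,75,10): p[j*4,k*4]=(0,255,255)
    return p
cv2.imwrite('pics/c1.png',np.vstack([np.hstack([c(t,315,170),c(t,195,160)]),np.hstack([c(s,122,212),c(s,275,205)])]))
E
```

```text
(no output)
```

View pics/c1.png

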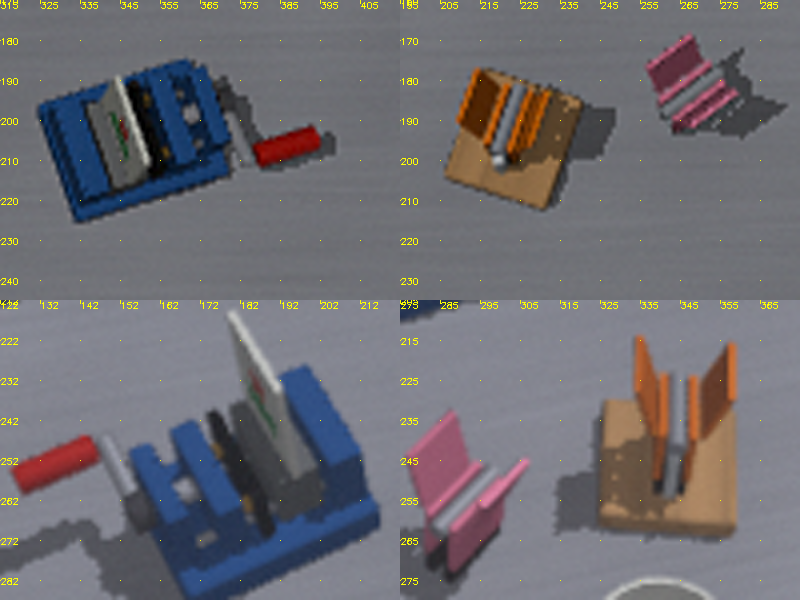

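```bash
cat > h.py <<'E'
import numpy as np
from rig import robot
from scipy.optimize import least_squares
C={n:robot.calibration(n) for n in("scene","top")}
def proj(n,X):
    c=C[n];p=np.atleast_2d(X)@c["R"].T+c["t"];return np.c_[c["fx"]*p[:,0]/p[:,2]+c["cx"],c["fy"]*p[:,1]/p[:,2]+c["cy"]]
def atz(n,uv,z):
    c=C[n];d=c["R"].T@np.array([(uv[0]-c["cx"])/c["fx"],(uv[1]-c["cy"])/c["fy"],1]);o=-c["R"].T@c["t"];return o+d*(z-o[2])/d[2]
def tri(s,t):
    r=least_squares(lambda X:np.r_[proj("scene",X)[0]-s,proj("top",X)[0]-t],[.5,0,.05]);return r.x,r.fun
def place(p,L):
    c,s=np.cos(p[2]),np.sin(p[2]);L=np.atleast_2d(L);return np.c_[p[0]+c*L[:,0]-s*L[:,1],p[1]+s*L[:,0]+c*L[:,1],L[:,2]]
E
python3 - <<'E'
from h import *
np.set_printoptions(precision=4,suppress=True)
for n,s,t in[("knob in",(145.75,249),(379.25,208.75)),("knob out",(126.25,256.3),(394.5,204.5)),("knob mid",(136,252.75),(386.9,206.8)),
 ("clip top mid",(346.7,221.7),(221.4,186.9))]: print(n,*tri(s,t))
a=atz("top",(344.5,190),.12);b=atz("top",(352,213.75),.12);print("card",a,b,np.linalg.norm(a-b),proj("scene",[a,b]))
q=[atz("top",u,.11) for u in[(214.5,177.5),(210,190.75),(232.5,183),(228.75,196.25)]];print(np.array(q))
print("pin",atz("top",(225,180.5),.07),atz("top",(219.25,200),.07))
for z in (0,.02): print("base",z,[atz("top",u,z)[:2] for u in[(325,196.3),(335,225.5),(372.5,213),(362.5,185)]])
for n,u in[("blue",(196,134)),("green",(296,132)),("cup",(243,138))]:print(n,atz("top",u,.06))
print("pink",atz("top",(268,181),.07))
E
```

```text
knob in [ 0.524  -0.2101  0.0509] [-0.6017  0.0038 -0.7767 -0.0151]
knob out [ 0.5335 -0.2481  0.0524] [-0.7066  0.     -0.9289  0.0047]
knob mid [ 0.5284 -0.2293  0.0509] [-0.6421  0.0021 -0.8362 -0.006 ]
clip top mid [0.5823 0.1799 0.0878] [-0.9816  0.0702 -1.1835 -0.3387]
card [ 0.5595 -0.1181  0.12  ] [ 0.5019 -0.133   0.12  ] 0.05950077546842591 [[190.0308 232.1308]
 [177.9993 210.4876]]
[[0.6    0.1913 0.11  ]
 [0.5678 0.2023 0.11  ]
 [0.5854 0.1483 0.11  ]
 [0.5533 0.1577 0.11  ]]
pin [0.6012 0.1696 0.07  ] [0.5525 0.1842 0.07  ]
base 0 [array([ 0.5689, -0.0833]), array([ 0.4918, -0.1058]), array([ 0.5219, -0.2041]), array([ 0.5964, -0.1823])]
base 0.02 [array([ 0.565 , -0.0812]), array([ 0.489 , -0.1034]), array([ 0.5186, -0.2004]), array([ 0.5921, -0.1789])]
blue [0.726  0.2426 0.06  ]
green [ 0.7251 -0.0106  0.06  ]
cup [0.7126 0.1239 0.06  ]
pink [0.5973 0.0633 0.07  ]
```

Emit:
jog_arm(motion=[-0.96, -1, 0, 0, 0, 0, -1, -0.96, -1, 0, 0, 0, 0, -1, -0.96, -1, 0, 0, 0, 0, -1, -0.96, -1, 0, 0, 0, 0, -1, -0.96, -1, 0, 0, 0, 0, -1, -0.96, -1, 0, 0, 0, 0, -1, -0.96, -1, 0, 0, 0, 0, -1, -0.96, -1, 0, 0, 0, 0, -1, -0.96, -1, 0, 0, 0, 0, -1, -0.96, -1, 0, 0, 0, 0, -1, -0.96, -1, 0, 0, 0, 0, -1, -0.96, -1, 0, 0, 0, 0, -1])

```text
time: 1.6
position: [0.4787, -0.0673, 0.2334]
tool_rot: [0.219, 0.976, 0.0, -0.0]
ft_force: [0.3, 1.3, 0.2]
grip_width: 0.0871
grip_force: 0.0
```

Emit:
jog_arm(motion=[-0.96, -1, 0, 0, 0, 0, -1, -0.96, -1, 0, 0, 0, 0, -1, 0, 0, 0, 0, 0, 1, -1, 0, 0, 0, 0, 0, 1, -1, 0, 0, 0, 0, 0, 1, -1, 0, 0, 0, 0, 0, 1, -1, 0, 0, 0, 0, 0, 1, -1, 0, 0, 0, 0, 0, 1, -1, 0, 0, 0, 0, 0, 1, -1, 0, 0, 0, 0, 0, 1, -1, 0, 0, 0, 0, 0, 1, -1, 0, 0, 0, 0, 0, 1, -1])

```text
time: 3.1
position: [0.5136, -0.1704, 0.2331]
tool_rot: [0.54, 0.842, -0.0, -0.001]
ft_force: [0.3, 0.7, 0.2]
grip_width: 0.087
grip_force: 0.0
```

```bash
cat >> h.py <<'E'
from scipy.spatial.transform import Rotation as Ro
def go(p,yaw=None,o=None):
    "units of shift (4 cm) in tool axes as now, turn units about tool z"
    o=o or robot.get_obs();R=Ro.from_quat(o["tool_rot"]).as_matrix()
    y=np.degrees(np.arctan2(R[1,1],R[0,1]));d=0 if yaw is None else -((yaw-y+90)%180-90)/4
    print("pos",o["position"].round(4),"yawY",round(y,2),"shift now",(R.T@(np.array(p)-o["position"])/.04).round(2),"rz",round(d,2),
     "shift after turn",((R@Ro.from_rotvec([0,0,np.radians(4*d)]).as_matrix()).T@(np.array(p)-o["position"])/.04).round(2))
E
python3 - <<'E'
from h import *
import cv2
go([.528,-.229,.12],15)
s=robot.camera("scene");t=robot.camera("top")
cv2.imwrite("pics/a.png",np.hstack([cv2.resize(s[170:300,90:230],None,fx=2.8,fy=4),cv2.resize(t[150:280,300:440],None,fx=2.8,fy=4)]))
E
```

```text
pos [ 0.5136 -0.1704  0.2331] yawY 24.61 shift now [-1.48 -0.28  2.83] rz 2.4 shift after turn [-1.51 -0.03  2.83]
```

Emit:
jog_arm(motion=[0, 0, 0, 0, 0, 0.8, -1, 0, 0, 0, 0, 0, 0.8, -1, 0, 0, 0, 0, 0, 0.8, -1, -0.75, 0, 0, 0, 0, 0, -1, -0.75, 0, 0, 0, 0, 0, -1, 0, 0, 1, 0, 0, 0, -1, 0, 0, 1, 0, 0, 0, -1, 0, 0, 0.8, 0, 0, 0, -1, 0, 0, 0, 0, 0, 0, -1])

```text
time: 4.32
position: [0.5277, -0.2273, 0.119]
tool_rot: [0.607, 0.794, -0.0, -0.003]
ft_force: [-0.4, -0.2, 0.9]
grip_width: 0.0868
grip_force: 0.0
```

```bash
python3 - <<'E'
from h import *
import cv2
go([.528,-.229,.045],15)
o=robot.get_obs();R=Ro.from_quat(o["tool_rot"]).as_matrix()
tips=[o["position"]+R@[0,s*.0435,.011] for s in(-1,1)]
s=robot.camera("scene");t=robot.camera("top")
print(proj("scene",tips),proj("top",tips))
cv2.imwrite("pics/b.png",np.hstack([cv2.resize(s[180:300,80:180],None,fx=4,fy=4),cv2.resize(t[150:270,330:430],None,fx=4,fy=4)]))
E
```

```text
pos [ 0.5277 -0.2273  0.119 ] yawY 15.19 shift now [-0.05  0.    1.85] rz 0.05 shift after turn [-0.05  0.    1.85]
[[122.53481477 218.49349478]
 [137.99122799 250.92632779]] [[396.02224272 220.16618441]
 [384.25434619 185.90550751]]
```

View pics/b.png

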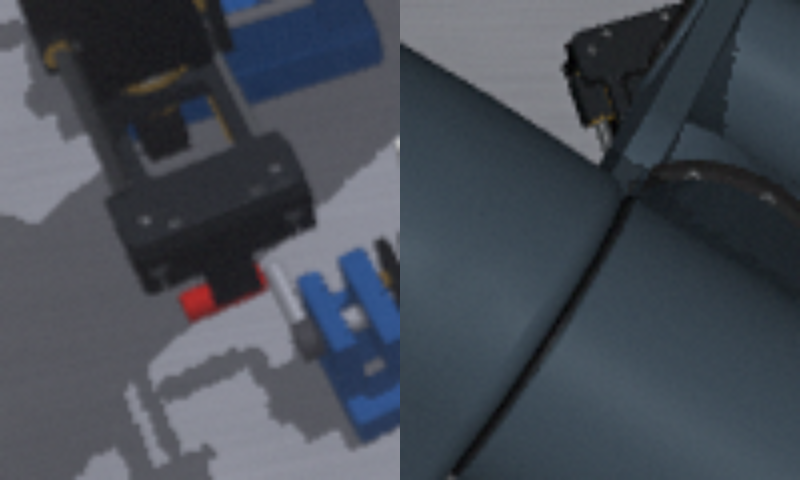

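Emit:
jog_arm(motion=[-0.1, 0, 1, 0, 0, 0, -1, 0, 0, 0.85, 0, 0, 0, -1, 0, 0, 0, 0, 0, 0, -1, 0, 0, 0, 0, 0, 0, 0.3, 0, 0, 0, 0, 0, 0, 0.6, 0, 0, 0, 0, 0, 0, 1, 0, 0, 0, 0, 0, 0, 1, 0, 0, 0, 0, 0, 0, 1, 0, 0, 0, 0, 0, 0, 1], grip_force=15)

```text
time: 5.55
position: [0.5306, -0.2324, 0.0475]
tool_rot: [0.608, 0.794, -0.0, -0.0]
ft_force: [-0.1, 0.6, -0.3]
grip_width: 0.0351
grip_force: 0.0
```

```bash
python3 - <<'E'
from h import *
import cv2
o=robot.get_obs();print(o)
cv2.imwrite("pics/d.png",cv2.resize(robot.camera("scene")[200:300,90:220],None,fx=5,fy=5))
E
```

```text
{'time': 5.55, 'q': array([-6.05572588e-01,  7.34153053e-01,  1.68172945e+00,  4.31394643e-06,
        7.25837769e-01, -8.69894523e-01]), 'joint_velocities': array([ 1.28505779e-03,  2.59542384e-03, -1.67220929e-03,  9.13311152e-04,
        1.23070626e-03,  6.45337956e-05]), 'joint_torque': array([ 6.42669766e-03, -4.47128320e+01, -9.64203537e+00,  1.40388453e-02,
        8.26005824e-02,  1.21070616e-05]), 'position': array([ 0.53059778, -0.23235028,  0.04754121]), 'tool_rot': array([ 6.07761589e-01,  7.94119542e-01, -1.61042215e-06, -6.38074927e-05]), 'ft_force': array([-0.05393139,  0.60302406, -0.32144273]), 'moment': array([-0.08855543, -0.01989258,  0.00448711]), 'grip_force': 0.0, 'grip_width': 0.03510611377803425}
```

View pics/d.png

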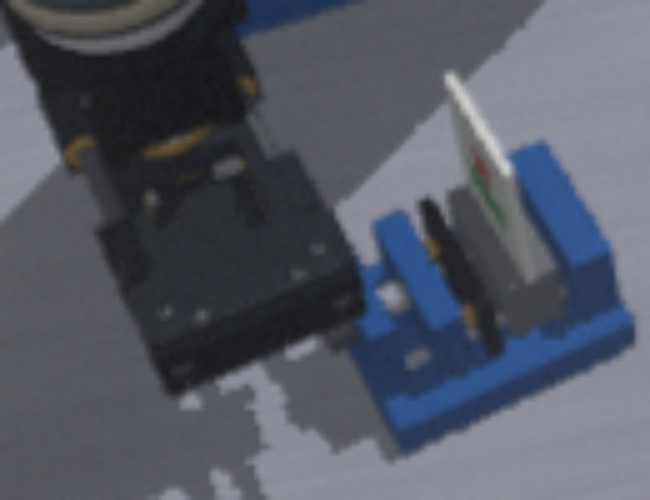

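Emit:
jog_arm(motion=[0, 0, 0.1, 0, 0, 0, 1, 0, 0, 0, 0, 0, 0, 1, 0, 0, 0, 0, 0, 0, 1, 0, 0, 0, 0, 0, 0, 1], grip_force=20)

```text
time: 6.1
position: [0.5328, -0.2319, 0.0433]
tool_rot: [0.608, 0.794, 0.001, 0.002]
ft_force: [6.0, 3.4, -2.2]
grip_width: 0.0149
grip_force: 20.0
```

Emit:
jog_arm(motion=[0, 0.045, -0.176, 0, 0, 0, 1, 0, 0.077, -0.165, 0, 0, 0, 1, 0, 0.105, -0.148, 0, 0, 0, 1, 0, 0.13, -0.127, 0, 0, 0, 1, 0, 0, 0, 0, 0, 0, 1], grip_force=20)

```text
time: 6.72
position: [0.5476, -0.2274, 0.0661]
tool_rot: [0.608, 0.794, 0.002, 0.002]
ft_force: [11.2, 4.5, -13.9]
grip_width: 0.0152
grip_force: 20.9
```

Emit:
jog_arm(motion=[0, 0.08, 0.05, 0, 0, 0, 1, 0, 0.152, -0.089, 0, 0, 0, 1, 0, 0.166, -0.062, 0, 0, 0, 1, 0, 0.174, -0.031, 0, 0, 0, 1, 0, 0, 0, 0, 0, 0, 1], grip_force=20)

```text
time: 7.35
position: [0.5664, -0.222, 0.0729]
tool_rot: [0.608, 0.794, 0.0, -0.001]
ft_force: [0.3, -0.1, -8.7]
grip_width: 0.0148
grip_force: 20.5
```

Emit:
jog_arm(motion=[0, 0.177, 0.03, 0, 0, 0, 1, 0, 0.174, 0.031, 0, 0, 0, 1, 0, 0.166, 0.061, 0, 0, 0, 1, 0, 0.153, 0.09, 0, 0, 0, 1, 0, 0, 0, 0, 0, 0, 1])

```text
time: 7.98
position: [0.5932, -0.2147, 0.0647]
tool_rot: [0.608, 0.794, 0.001, -0.0]
ft_force: [-1.5, 4.6, -1.5]
grip_width: 0.0152
grip_force: 19.9
```

Emit:
jog_arm(motion=[0, 0.134, 0.115, 0, 0, 0, 1, 0, 0.112, 0.137, 0, 0, 0, 1, 0, 0.086, 0.154, 0, 0, 0, 1, 0, 0, 0, 0, 0, 0, 1])

```text
time: 8.48
position: [0.6054, -0.2111, 0.0483]
tool_rot: [0.608, 0.794, 0.001, -0.0]
ft_force: [-2.1, 4.4, -0.9]
grip_width: 0.0151
grip_force: 19.9
```

Emit:
jog_arm(motion=[0, 0.055, 0.165, 0, 0, 0, 1, 0, 0.025, 0.175, 0, 0, 0, 1, 0, 0, 0.03, 0, 0, 0, 1, 0, 0, 0, 0, 0, 0, 1])

```text
time: 8.98
position: [0.6084, -0.2103, 0.0341]
tool_rot: [0.608, 0.794, 0.001, -0.0]
ft_force: [-2.4, 4.9, 0.1]
grip_width: 0.015
grip_force: 19.7
```

```bash
python3 - <<'E'
from h import *
import cv2
print(robot.get_obs()["position"])
cv2.imwrite("pics/e.png",cv2.resize(robot.camera("scene")[200:300,90:220],None,fx=5,fy=5))
E
```

```text
[ 0.60841189 -0.21029846  0.03413652]
```

View pics/e.png

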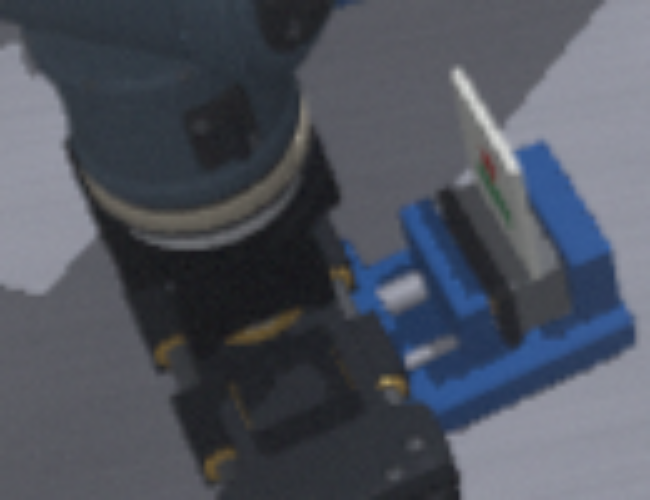

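Emit:
jog_arm(motion=[0, 0, 0, 0, 0, 0, 0.4, 0, 0, 0, 0, 0, 0, 0.2, 0, 0, 0, 0, 0, 0, 0, 0, 0, 0, 0, 0, 0, 0, 0, 0, -1, 0, 0, 0, -0.5, 0, 0, -1, 0, 0, 0, -1, 0, 0, -1, 0, 0, 0, -1, 0, 0, -1, 0, 0, 0, -1, 0, 0, -0.5, 0, 0, 0, -1, -1, 0, 0, 0, 0, 0, -1, -1, 0, 0, 0, 0, 0, -1, -1, 0, 0, 0, 0, 0, -1])

```text
time: 10.52
position: [0.6399, -0.3283, 0.2142]
tool_rot: [0.608, 0.794, 0.0, 0.0]
ft_force: [0.3, -0.0, -0.5]
grip_width: 0.0867
grip_force: 0.0
```

```bash
python3 - <<'E'
from h import *
import cv2
t=robot.camera("top");s=robot.camera("scene")
cv2.imwrite('pics/t1.png',t);cv2.imwrite('pics/s1.png',s)
def c(im,x,y):
    p=cv2.resize(im[y:y+50,x:x+66],(400,300),interpolation=cv2.INTER_CUBIC)
    for k in range(0,66,10):
        cv2.putText(p,str(x+k),(int(k*6.06),8),0,.3,(0,255,255),1)
        if k<50: cv2.putText(p,str(y+k),(0,k*6+4),0,.3,(0,255,255),1)
        for j in range(0,50,10): p[j*6,int(k*6.06)]=(0,255,255)
    return p
cv2.imwrite('pics/c2.png',np.vstack([np.hstack([c(t,315,178),c(t,195,165)]),np.hstack([c(s,160,205),c(s,305,205)])]))
E
```

```text
(no output)
```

View pics/c2.png

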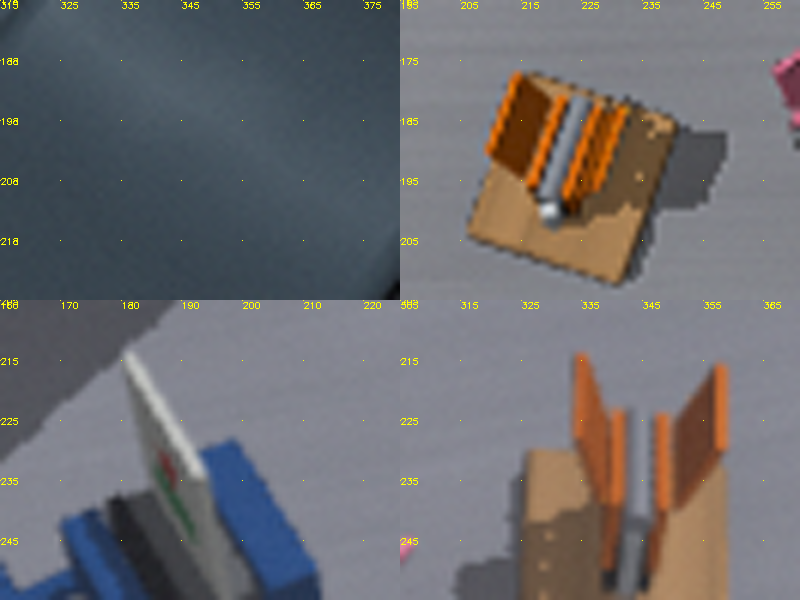

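```bash
python3 - <<'E'
from h import *
np.set_printoptions(precision=4,suppress=True)
T=[([.018,.025,.012],(214.3,177.2)),([-.018,.025,.012],(209.7,190.3)),([.018,-.025,.012],(232.6,182.5)),([-.018,-.025,.012],(228,196.7)),([.023,0,-.026],(224.7,181.2)),([-.023,0,-.026],(219.6,200.3))]
S=[([-.018,-.025,.012],(334.2,213.8)),([-.018,.025,.012],(358.1,215.8)),([.018,.025,.012],(358.8,230)),([-.023,0,-.026],(344.3,223)),([.023,0,-.026],(344.3,240.8))]
def w(p,L): X=place(p[[0,1,3]],L); X[:,2]+=p[2]; return X
f=lambda p:np.r_[(proj("top",w(p,[a for a,_ in T]))-[b for _,b in T]).ravel(),(proj("scene",w(p,[a for a,_ in S]))-[b for _,b in S]).ravel()]
r=least_squares(f,[.577,.178,.085,-.3],loss="soft_l1");print(r.x,np.degrees(r.x[3]));print(r.fun.reshape(-1,2))
a=atz("scene",(180.8,213.7),.12);b=atz("scene",(194.2,234.5),.12);print("card",a,b,np.linalg.norm(a-b),(a+b)/2,np.degrees(np.arctan2(*(b-a)[1::-1])))
go([r.x[0],r.x[1],.2],90+np.degrees(r.x[3]))
E
```

```text
[ 0.5818  0.1795  0.0768 -0.3365] -19.279847233589287
[[-1.2877 -0.4602]
 [-1.503   0.1841]
 [-0.1618  0.3689]
 [-0.2954 -0.0338]
 [ 0.0458  0.154 ]
 [-0.7791 -1.8142]
 [-1.3897 -0.3964]
 [ 0.1275 -0.6521]
 [-0.2606 -0.547 ]
 [-0.7845  1.3526]
 [-0.8301  1.6112]]
card [ 0.5111 -0.1289  0.12  ] [ 0.5668 -0.1114  0.12  ] 0.0583181382710341 [ 0.539  -0.1201  0.12  ] 17.37354773499857
pos [ 0.6403 -0.3322  0.2138] yawY 14.92 shift now [12.74  1.88  0.3 ] rz -13.95 shift after turn [ 5.61 11.59  0.3 ]
```

Emit:
jog_arm(motion=[1, 0.15, 0, 0, 0, 0, -1, 1, 0.15, 0, 0, 0, 0, -1, 1, 0.15, 0, 0, 0, 0, -1, 1, 0.15, 0, 0, 0, 0, -1, 1, 0.15, 0, 0, 0, 0, -1, 1, 0.15, 0, 0, 0, 0, -1, 1, 0.15, 0, 0, 0, 0, -1, 1, 0.15, 0, 0, 0, 0, -1, 1, 0.15, 0, 0, 0, 0, -1, 1, 0.15, 0, 0, 0, 0, -1, 1, 0.15, 0, 0, 0, 0, -1, 1, 0.15, 0, 0, 0, 0, -1])

```text
time: 12.12
position: [0.5828, 0.1567, 0.214]
tool_rot: [0.608, 0.794, 0.0, -0.0]
ft_force: [-0.2, 0.7, 0.5]
grip_width: 0.0871
grip_force: 0.0
```

Emit:
jog_arm(motion=[0.7, 0.1, 0, 0, 0, -1, -1, 0, 0, 0, 0, 0, -1, -1, 0, 0, 0, 0, 0, -1, -1, 0, 0, 0, 0, 0, -1, -1, 0, 0, 0, 0, 0, -1, -1, 0, 0, 0, 0, 0, -1, -1, 0, 0, 0, 0, 0, -1, -1, 0, 0, 0, 0, 0, -1, -1, 0, 0, 0, 0, 0, -1, -1, 0, 0, 0, 0, 0, -1, -1, 0, 0, 0, 0, 0, -1, -1, 0, 0, 0, 0, 0, -1, -1])

```text
time: 13.62
position: [0.5795, 0.1834, 0.214]
tool_rot: [0.231, 0.973, 0.0, -0.0]
ft_force: [-0.4, -0.5, 0.0]
grip_width: 0.087
grip_force: 0.0
```

Emit:
jog_arm(motion=[0, 0, 0, 0, 0, -1, -1, 0, 0, 0, 0, 0, -1, -1, 0, 0, 0, 0, 0, 0, -1])

```text
time: 14.0
position: [0.5796, 0.1834, 0.214]
tool_rot: [0.164, 0.986, 0.0, -0.0]
ft_force: [-0.7, 0.1, -0.2]
grip_width: 0.087
grip_force: 0.0
```

```bash
python3 - <<'E'
from h import *
import cv2
go([.5818,.1795,.12],71)
t=robot.camera("top");s=robot.camera("scene")
cv2.imwrite('pics/t2.png',t);cv2.imwrite('pics/s2.png',s)
def c(im,x,y):
    p=cv2.resize(im[y:y+75,x:x+66],(400,450),interpolation=cv2.INTER_CUBIC)
    for k in range(0,66,10):
        cv2.putText(p,str(x+k),(int(k*6.06),8),0,.3,(0,255,255),1)
        for j in range(0,75,10):
            p[j*6,int(k*6.06)]=(0,255,255)
            if k==0: cv2.putText(p,str(y+j),(0,j*6+4),0,.3,(0,255,255),1)
    return p
cv2.imwrite('pics/c3.png',np.hstack([c(t,320,165),c(s,312,190)]))
E
```

```text
pos [0.5796 0.1834 0.214 ] yawY 71.11 shift now [-0.08 -0.07  2.35] rz 0.03 shift after turn [-0.08 -0.07  2.35]
```

View pics/c3.png

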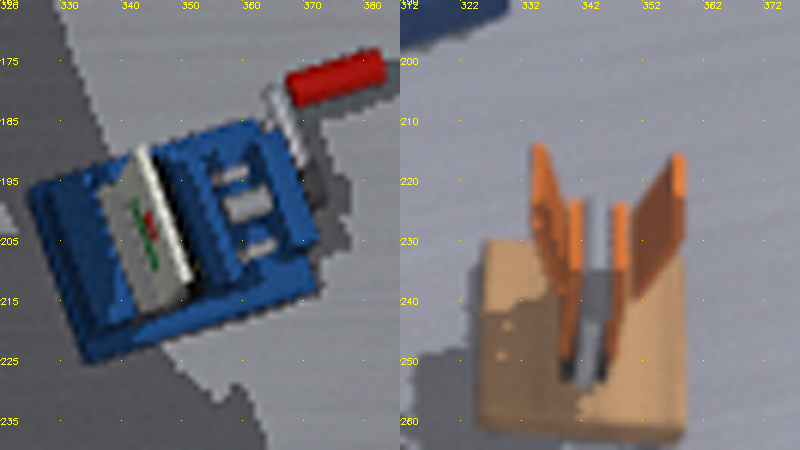

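```bash
python3 - <<'E'
from h import *
X,f=tri((187.5,224.1),(347.05,200.5));print(X,f)
a=atz("top",(343.1,189.7),.12);b=atz("top",(351,211.3),.12);print((a+b)/2,np.degrees(np.arctan2(*(a-b)[1::-1])))
print(atz("top",(376,178),.049))
E
```

```text
[ 0.53505709 -0.12140148  0.11509922] [-0.7254995   0.01444365 -0.9234174  -0.0672943 ]
[ 0.53401401 -0.1228634   0.12      ] 17.103586792016145
[ 0.60303868 -0.20887558  0.049     ]
```

Emit:
jog_arm(motion=[-0.04, -0.05, 0.9, 0, 0, 0, -1, 0, 0, 0.9, 0, 0, 0, -1, 0, 0, 0.9, 0, 0, 0, -1, 0, 0, 0.4, 0, 0, 0, -1, 0, 0, 0.35, 0, 0, 0, -1, 0, 0, 0, 0, 0, 0, -1])

```text
time: 14.85
position: [0.581, 0.1806, 0.0756]
tool_rot: [0.164, 0.986, -0.0, -0.0]
ft_force: [-0.2, -0.1, -0.4]
grip_width: 0.0872
grip_force: 0.0
```

Emit:
jog_arm(motion=[0, 0, 0, 0, 0, 0, 0, 0, 0, 0, 0, 0, 0, 0, 0, 0, 0, 0, 0, 0, 0, 0, 0, 0, 0, 0, 0, 0.05, 0, 0, 0, 0, 0, 0, 0.05, 0, 0, 0, 0, 0, 0, 0.05], grip_force=25)

```text
time: 15.6
position: [0.5814, 0.1807, 0.0767]
tool_rot: [0.164, 0.986, 0.0, 0.0]
ft_force: [-1.2, 0.4, 6.1]
grip_width: 0.0427
grip_force: 6.3
```

Emit:
jog_arm(motion=[0, 0, 0, 0, 0, 0, 0.25, 0, 0, 0, 0, 0, 0, 0.4, 0, 0, 0, 0, 0, 0, 0.6, 0, 0, 0, 0, 0, 0, 0.6, 0, 0, 0, 0, 0, 0, 0.6], grip_force=25)

```text
time: 16.23
position: [0.5815, 0.1805, 0.0764]
tool_rot: [0.164, 0.986, -0.0, 0.0]
ft_force: [-1.0, -1.2, 5.3]
grip_width: 0.0252
grip_force: 25.0
```

Emit:
jog_arm(motion=[0, 0, -0.3, 0, 0, 0, 1, 0, 0, -0.4, 0, 0, 0, 1, 0, 0, -0.5, 0, 0, 0, 1, 0, 0, -0.5, 0, 0, 0, 1, 0, 0, -0.6, 0, 0, 0, 1, 0, 0, -0.6, 0, 0, 0, 1, 0, 0, -0.6, 0, 0, 0, 1, 0, 0, -0.5, 0, 0, 0, 1, 0, 0, -0.3, 0, 0, 0, 1, 0, 0, 0, 0, 0, 0, 1])

```text
time: 17.48
position: [0.5816, 0.1807, 0.2492]
tool_rot: [0.164, 0.986, 0.0, 0.001]
ft_force: [-0.3, 0.5, -0.4]
grip_width: 0.0258
grip_force: 25.0
```

```bash
python3 - <<'E'
from h import *
import cv2
go([.539,-.122,.27],106)
s=robot.camera("scene");cv2.imwrite('pics/f.png',cv2.resize(s[130:280,270:420],None,fx=4,fy=4))
E
```

```text
pos [0.5816 0.1807 0.2492] yawY 71.15 shift now [-1.44 -7.51 -0.53] rz -8.71 shift after turn [ 3.11 -6.98 -0.53]
```

View pics/f.png

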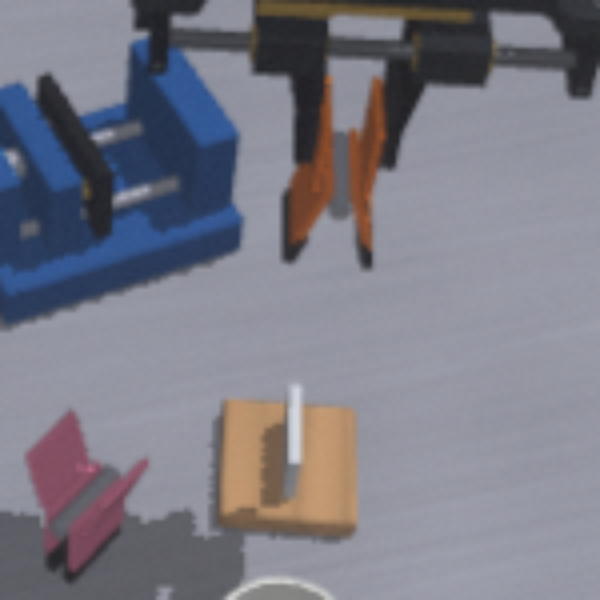

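```bash
python3 - <<'E'
from h import *
np.set_printoptions(precision=4,suppress=True)
o=robot.get_obs();R=Ro.from_quat(o["tool_rot"]).as_matrix()
P=lambda n,X:print(n,X,"in tool",R.T@(X-o["position"]))
for z in(.183,.187,.191):
    P("tips",atz("scene",(351.75,195.4),z)); P("pin near",atz("scene",(355,183.75),z+.042));P("pin far",atz("scene",(355,163.75),z+.042))
E
```

```text
tips [0.598  0.1751 0.183 ] in tool [-0.0179  0.0002  0.0651]
pin near [0.6085 0.172  0.225 ] in tool [-0.0289  0.0008  0.0231]
pin far [0.5625 0.1888 0.225 ] in tool [0.0201 0.0017 0.0231]
tips [0.6013 0.1734 0.187 ] in tool [-0.0215 -0.0003  0.0611]
pin near [0.612  0.1703 0.229 ] in tool [-0.0327  0.0002  0.0191]
pin far [0.5662 0.1869 0.229 ] in tool [0.016  0.0012 0.0191]
tips [0.6046 0.1717 0.191 ] in tool [-0.0252 -0.0008  0.0571]
pin near [0.6154 0.1685 0.233 ] in tool [-0.0365 -0.0004  0.0151]
pin far [0.5699 0.1851 0.233 ] in tool [0.0119 0.0006 0.0151]
```

Emit:
jog_arm(motion=[0, 0, 0, 0, 0, -0.8, 1, 0, 0, 0, 0, 0, -0.8, 1, 0, 0, 0, 0, 0, -0.8, 1, 0, 0, 0, 0, 0, -0.8, 1, 0, 0, 0, 0, 0, -0.8, 1, 0, 0, 0, 0, 0, -0.8, 1, 0, 0, 0, 0, 0, -0.8, 1, 0, 0, 0, 0, 0, -0.8, 1, 0, 0, 0, 0, 0, -0.8, 1, 0, 0, 0, 0, 0, -0.8, 1, 0, 0, 0, 0, 0, -0.8, 1, 0, 0, 0, 0, 0, 0, 1])

```text
time: 19.02
position: [0.5804, 0.1805, 0.2467]
tool_rot: [-0.142, 0.99, 0.0, -0.001]
ft_force: [-0.3, 0.3, -0.7]
grip_width: 0.0257
grip_force: 25.0
```

```bash
python3 -c "
from h import *
go([.534,-.123,.249],106.2)"
```

```text
pos [0.5804 0.1805 0.2467] yawY 106.31 shift now [ 3.24 -6.96 -0.05] rz 0.03 shift after turn [ 3.23 -6.96 -0.05]
```

Move over the card in 10 gentle rows, then lower part-way and look.

Emit:
jog_arm(motion=[0.2, -0.4, 0, 0, 0, 0, 1, 0.34, -0.72, 0, 0, 0, 0, 1, 0.34, -0.74, 0, 0, 0, 0, 1, 0.34, -0.74, 0, 0, 0, 0, 1, 0.34, -0.74, 0, 0, 0, 0, 1, 0.34, -0.74, 0, 0, 0, 0, 1, 0.34, -0.74, 0, 0, 0, 0, 1, 0.34, -0.74, 0, 0, 0, 0, 1, 0.34, -0.74, 0, 0, 0, 0, 1, 0.2, -0.4, 0, 0, 0, 0, 1, 0.11, -0.26, 0, 0, 0, 0, 1, 0, 0, 0, 0, 0, 0, 1])

```text
time: 20.52
position: [0.5354, -0.1232, 0.2479]
tool_rot: [-0.142, 0.99, 0.0, 0.0]
ft_force: [-0.8, 0.6, 0.2]
grip_width: 0.0259
grip_force: 25.0
```

Emit:
jog_arm(motion=[0, 0, 0.4, 0, 0, 0, 1, 0, 0, 0.4, 0, 0, 0, 1, 0, 0, 0.4, 0, 0, 0, 1, 0, 0, 0, 0, 0, 0, 1, 0, 0, 0, 0, 0, 0, 1])

```text
time: 21.15
position: [0.5359, -0.1224, 0.2004]
tool_rot: [-0.143, 0.99, -0.0, 0.0]
ft_force: [0.7, 0.3, -0.5]
grip_width: 0.0256
grip_force: 25.0
```

```bash
python3 - <<'E'
from h import *
import cv2
go([.534,-.123,.161],106.2)
s=robot.camera("scene");cv2.imwrite('pics/s3.png',s)
x,y=140,150
p=cv2.resize(s[y:y+100,x:x+120],None,fx=6,fy=6,interpolation=cv2.INTER_CUBIC)
for k in range(0,120,10):
    cv2.putText(p,str(x+k),(k*6,8),0,.3,(0,255,255),1)
    for j in range(0,100,10):
        p[j*6,k*6]=(0,255,255)
        if k==0: cv2.putText(p,str(y+j),(0,j*6+4),0,.3,(0,255,255),1)
cv2.imwrite('pics/g.png',p)
E
```

```text
pos [ 0.5359 -0.1224  0.2004] yawY 106.39 shift now [ 0.05 -0.    0.99] rz 0.05 shift after turn [ 0.05 -0.    0.99]
```

View pics/g.png

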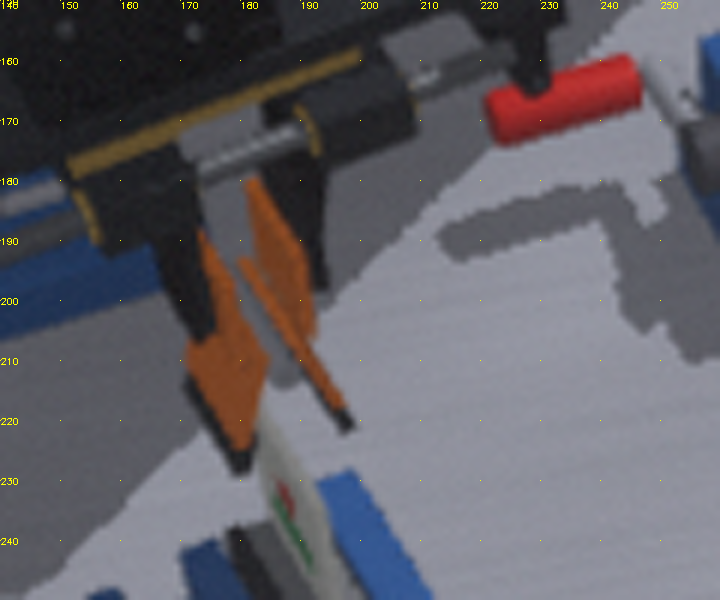

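```bash
python3 - <<'E'
from h import *
t=np.radians(16.3);A=np.array([[np.cos(t),np.sin(t)],[-np.sin(t),np.cos(t)]])
for z in(.134,.138,.142):
    print(z,[(A@(atz("scene",u,z)-atz("scene",c,.12))[:2]).round(4) for u,c in [((188.8,225),(194.2,234.5)),((188.8,225),(187.5,224.1))]])
    print(np.linalg.norm(atz("scene",(179.7,228.7),z)-atz("scene",(198,221.3),z)))
E
```

```text
0.134 [array([-0.0143, -0.0024]), array([ 0.0144, -0.0019])]
0.035967418853554645
0.138 [array([-0.0111, -0.0033]), array([ 0.0176, -0.0028])]
0.03576952137863749
0.142 [array([-0.0079, -0.0042]), array([ 0.0208, -0.0036])]
0.03557162390372035
```

Emit:
jog_arm(motion=[-0.05, 0.06, 0, 0, 0, 0, 1, 0, 0, 0, 0, 0, 0, 1, 0, 0, 0.2, 0, 0, 0, 1, 0, 0, 0.2, 0, 0, 0, 1, 0, 0, 0.2, 0, 0, 0, 1, 0, 0, 0.2, 0, 0, 0, 1, 0, 0, 0.19, 0, 0, 0, 1, 0, 0, 0, 0, 0, 0, 1, 0, 0, 0, 0, 0, 0, 1, 0, 0, 0, 0, 0, 0, 1])

```text
time: 22.45
position: [0.537, -0.1201, 0.1607]
tool_rot: [-0.142, 0.99, -0.0, 0.0]
ft_force: [0.3, 0.8, -0.5]
grip_width: 0.0253
grip_force: 25.0
```

```bash
python3 - <<'E'
from h import *
import cv2
o=robot.get_obs();print(o["position"],o["ft_force"],o["grip_width"])
s=robot.camera("scene");cv2.imwrite('pics/s4.png',s)
x,y=140,160
p=cv2.resize(s[y:y+100,x:x+120],None,fx=6,fy=6,interpolation=cv2.INTER_CUBIC)
for k in range(0,120,10):
    cv2.putText(p,str(x+k),(k*6,8),0,.3,(0,255,255),1)
    for j in range(0,100,10):
        p[j*6,k*6]=(0,255,255)
        if k==0: cv2.putText(p,str(y+j),(0,j*6+4),0,.3,(0,255,255),1)
cv2.imwrite('pics/g2.png',p)
E
```

```text
[ 0.53698402 -0.12014278  0.16066693] [ 0.33627173  0.8467134  -0.52242981] 0.025302651024783428
```

View pics/g2.png

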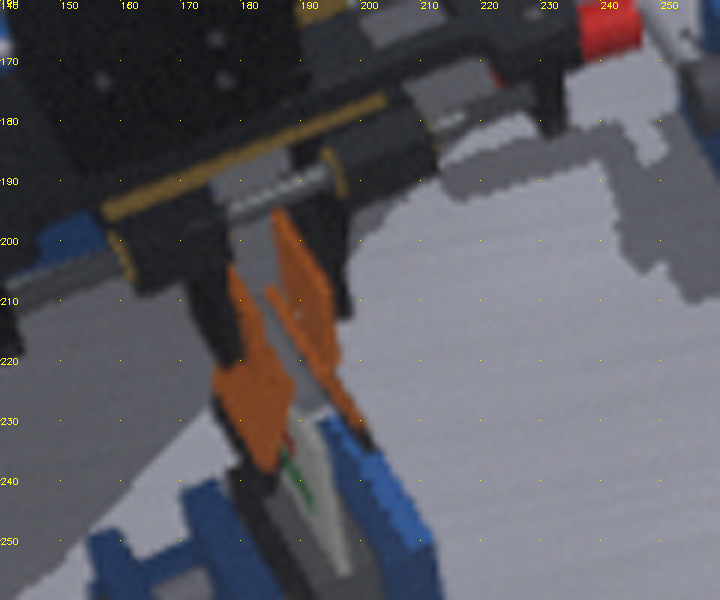

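```bash
python3 - <<'E'
from h import *
t=np.radians(16.3);A=np.array([[np.cos(t),np.sin(t)],[-np.sin(t),np.cos(t)]])
for z in(.095,.099,.103):
    print(z,(A@(atz("scene",(193.3,239),z)-atz("scene",(187.5,224.1),.12))[:2]).round(4))
E
```

```text
0.095 [0.0184 0.0001]
0.099 [ 0.0215 -0.0008]
0.103 [ 0.0245 -0.0016]
```

Centred to about 1 mm across the card and about 2 mm along it, at the right depth and with no contact. Handing in.

```bash
python3 -c "
from rig import robot
print(robot.hand_in())"
```

```text
the job is handed in; nothing more can be done
None
```

The job is handed in, with no verdict returned: the clamp is wound to about 3.3 rad (estimated from the handle's position) with its rubber face on the card's foot, and the clip is held squeezed open astride the card's top edge. By the camera it is centred to about 2 mm with the jaw tips about 20 mm down, and the wrist force shows no contact with the card.

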